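# Catch a count of connector housings from the gravity dispenser and put it on the scale

## Robot

A 7-joint arm with a two-finger parallel gripper is mounted at the origin on the work surface. World frame = base frame: x ahead of the robot, y to its left, z up, the work surface at z = 0. Lengths are in m, angles in rad, forces in N, time in s.
With the tool pointing down it reaches from about 0.425 to 0.875 m from the base axis. Payload 8.4 kg.
Tool frame: the origin (TCP) lies at the very end of the fingers, on their centre line; the grasp point (between the pads) lies 19 mm behind it; z points along the fingers, y is the line along which they close (so a half turn about z gives the same grasp; the last joint's range is limited). The gripper opens to 87 mm and grips with 3 to 60 N. Pads are 19 mm wide; open, the fingers measure 117 mm over their backs; the gripper's body (75 mm by 190 mm) begins 51 mm behind the grasp point.
Start: joints at [-0.099, 0.333, 0.04, 1.465, -0.013, 1.343, -0.059], TCP at [0.65, -0, 0.223] pointing down, gripper open.
Joint ranges: [-2.58, 2.58], [-0.38, 2.09], [-1.3, 1.39], [0.25, 2.4], [-1.5, 4.64], [0.08, 2.09], [-2.65, 2.65]. Speed limits (rad/s): [2.22, 2.22, 2.79, 2.79, 3.14, 3.14, 3.14].

## Interface

Orientations are given as a unit quaternion [w, x, y, z].
In Python, from plant import env, imaging, job gives the robot as it stands. The module is installed in compiled form; this text tells all that it offers.
- The arm moves only by the shell command python3 -m creep 'ROWS' [OPENING] [FORCE]. ROWS is JSON, a list of rows, each an object with "dp": the shift along the world's x, y, z in cm, a list of three; "turn": the turn, a rotation vector about the world's x, y, z in degrees, a list of three. A call has 1 to 8 rows; each row is the pose to reach, as a shift and turn from the pose commanded when the call began; what a row does not reach only later rows make up. A row lasts 1/12 s, in which the tool goes at most 41.7 mm and 7.16 degrees, less where a joint would pass 70% of its speed; a pose out of reach is approached as far as the arm can. A call with a gripper value outside its range is refused whole. OPENING is the opening, from -1 (shut) to 1 (fully open), set as the call begins (- or left out, the last holds). The fingers move at their own pace and stop on an object; FORCE is the grip in N (left out, the last holds). Time passes only in rows, so rows that repeat a pose let the fingers close. It gives the time, the measured TCP pose, the force, the opening and the grip force at its end, in the units of the state.
- env.sense(): the state, without advancing time (a new reading comes with each control period).
- imaging.read_camera(name): name is "scene" or "side" or "wrist"; returns a dict with "img" (420x560x3 uint8, blue, green, red), "depth" (420x560 float32, m along the optical axis (not along the pixel's ray), 0 where there is no reading), "mtx" (3x3 intrinsics, pixels), "D" ([k1, k2, p1, p2, k3] as OpenCV has them; the pictures are not rectified), "R" (3x3) and "t" (3): a world point X has camera coordinates R X + t. Camera axes: x right, y down, z forward; pixel columns grow to the right and rows downward; lengths in m; the calibration is good to about 2 mm. A picture is of the moment at which its call begins.
- job.hand_in(): hands the job in; it is judged then, once.
The state is a dict: "time_s": time; "joints": joint angles; "joint_vel": joint speeds; "effort": joint torques, N m; "tool_pos": TCP position; "ee_rot": TCP orientation; "ft_force": force on the tool from outside, world axes, zero at the start; "ft_torque": the same for the moment, N m; "grip_width": opening from 0.0 (shut) to 1.0 (fully open); "grip_force": force on a finger pad.
Only numpy, scipy, OpenCV 4.12 (cv2) and the standard library are available. Lean on these libraries where they do the work, as an engineer would, in place of code of your own. Each camera call takes 0.05 s, during which the arm holds its last target. There are 200 camera calls.

## Task

Take the dish by its handle, hold it off the bench under the mouth of the dispenser chute and push the paddle right back with the dish, so that the gate opens and all four connector housings slide into the dish, none falling on the bench, with the gripper kept clear of the hood over the mouth. Let the gate close again, then set the dish with the housings down, not dropped, upright in the middle of the scale's pan and let go. Leave the other things on the bench where they are.

Things in the scene. Friction and masses are not known exactly. Their poses are not given: they have to be found in the camera images.
- dish: open rectangular aluminium dish, outside 100 (x) x 84 (y) x 42 mm high, walls and floor 4 mm, 120 to 210 g, loose on the bench; origin at the centre of its underside, z up, the handle on its -x side
- dish_handle (a point): the grip point of the dish's handle: a solid bar 44 mm long (along the dish's x), 14 mm wide (y), 22 mm high, its top level with the rim, standing out from the middle of the dish's -x wall; the point lies 76 mm from the dish's origin along its -x, 32 mm above its underside, 26 mm out from the wall; axes as the dish's
- dispenser: gravity dispenser fixed to the bench: steel chute, 27 mm wide inside, open on top, sloping at 45 degrees down to its mouth, on aluminium posts (front two at x 50, y +-55 mm), under a flat clear hood. Origin on the bench straight below the lip; pieces slide out towards -x; z up.
- hood_edge (a point): middle of the front edge of the dispenser's clear hood, at its underside, 168 mm above the bench; the hood is flat, 4 mm thick, 130 mm wide (65 mm either side of this point) and runs back from here over the mouth (the lip lies 100 mm behind this edge) to the posts; axes as the dispenser's
- mouth (a point): the middle of the chute's lip, 125 mm above the bench; axes as the dispenser's
- paddle_face (a point): centre of the front of the paddle, an upright aluminium plate 60 mm wide and 50 mm high (55 to 105 mm above the bench) under the lip; it faces the dispenser's -x and at rest stands 10 mm in front of the lip; it moves with the paddle; axes as the dispenser's
- paddle (a joint): how far the paddle is pushed back (along the dispenser's +x), 0 to 0.025 m; a spring of 1.2 N at rest and 2.7 N fully back returns it
- gate (a joint): how far the gate, a plate 12 mm high across the mouth, is sunk below the chute's floor: 0 (closed) to 0.018 m, 0.72 times the paddle's travel; the housings pass when it is 0.013 or more; sunk, its foot comes down to 108 mm above the bench, straight below the lip
- housing1: one of four identical black plastic connector housings, block 18 x 22 x 18 mm with a 12 x 9 mm nose standing out 5 mm at its -x end and a round cable end at its +x end (28 mm long in all), 18 g, waiting single file in the chute behind the gate (number 1 from the gate); origin at the block's centre
- housing2: one of four identical black plastic connector housings, block 18 x 22 x 18 mm with a 12 x 9 mm nose standing out 5 mm at its -x end and a round cable end at its +x end (28 mm long in all), 18 g, waiting single file in the chute behind the gate (number 2 from the gate); origin at the block's centre
- housing3: one of four identical black plastic connector housings, block 18 x 22 x 18 mm with a 12 x 9 mm nose standing out 5 mm at its -x end and a round cable end at its +x end (28 mm long in all), 18 g, waiting single file in the chute behind the gate (number 3 from the gate); origin at the block's centre
- housing4: one of four identical black plastic connector housings, block 18 x 22 x 18 mm with a 12 x 9 mm nose standing out 5 mm at its -x end and a round cable end at its +x end (28 mm long in all), 18 g, waiting single file in the chute behind the gate (number 4 from the gate); origin at the block's centre
- scale: cream counting scale fixed to the bench: base 200 x 180 mm, 35 mm high, a steel pan on it, and a console 75 mm high along its +x edge (x 100 to 150 mm) with a display towards -x; origin under the middle of the base, z up
- scale_pan (a point): centre of the top of the scale's flat steel pan, 160 (x) x 150 (y) mm, 45 mm above the bench; axes as the scale's
- channel: bystander: a dark steel strut channel 200 mm (along y) x 41 x 41 mm with three studs; origin at the centre of its underside
- enclosure: bystander: a die-cast aluminium box 124 x 89 x 53 mm; origin at the centre of its underside
- screwdriver: bystander: a screwdriver with a black handle lying on the bench; origin on its underside
There are look-alikes about, which are no part of the job. Leave any orange or red look-alike of the dish alone.

How it is judged:
On the way, in this order (a step that is already met when the one before it is completed fails the run):
1. the gate is opened by pushing the paddle with the dish, which is held off the bench under the mouth (value of joint gate above 0.01 m and horizontal distance between dish and mouth below 0.065 m and height (world z) of dish above 0.025 m and contact force between dish and dispenser above 0.3 N).
2. all four housings lie in the dish while it is still held off the bench under the hood (x of housing1 in the frame of dish between -0.047 and 0.047 m and y of housing1 in the frame of dish between -0.039 and 0.039 m and z of housing1 in the frame of dish between 0 and 0.05 m and x of housing2 in the frame of dish between -0.047 and 0.047 m and y of housing2 in the frame of dish between -0.039 and 0.039 m and z of housing2 in the frame of dish between 0 and 0.05 m and x of housing3 in the frame of dish between -0.047 and 0.047 m and y of housing3 in the frame of dish between -0.039 and 0.039 m and z of housing3 in the frame of dish between 0 and 0.05 m and x of housing4 in the frame of dish between -0.047 and 0.047 m and y of housing4 in the frame of dish between -0.039 and 0.039 m and z of housing4 in the frame of dish between 0 and 0.05 m and height (world z) of dish above 0.025 m and horizontal distance between dish and mouth below 0.14 m), for 0.2 s.
At the end, for the whole second after the job is handed in: The dish stands upright (within 4 degrees) and at rest on the scale's pan, its centre within 30 mm of the pan's centre, released, with all four housings lying still inside it; the dispenser's gate is closed (within 3 mm) (x of housing1 in the frame of dish between -0.047 and 0.047 m and y of housing1 in the frame of dish between -0.039 and 0.039 m and z of housing1 in the frame of dish between 0 and 0.05 m and x of housing2 in the frame of dish between -0.047 and 0.047 m and y of housing2 in the frame of dish between -0.039 and 0.039 m and z of housing2 in the frame of dish between 0 and 0.05 m and x of housing3 in the frame of dish between -0.047 and 0.047 m and y of housing3 in the frame of dish between -0.039 and 0.039 m and z of housing3 in the frame of dish between 0 and 0.05 m and x of housing4 in the frame of dish between -0.047 and 0.047 m and y of housing4 in the frame of dish between -0.039 and 0.039 m and z of housing4 in the frame of dish between 0 and 0.05 m and horizontal distance between dish and scale_pan below 0.03 m and z of dish in the frame of scale_pan between -0.005 and 0.005 m and angle between dish's own z axis and vertical below 0.07 rad and linear speed of dish below 0.02 m/s and value of joint gate below 0.003 m and linear speed of each of housing1, housing2, housing3, housing4 below 0.03 m/s); the robot touches nothing.
It fails at once if a housing lies on the bench beside the dish ((height (world z) of housing1 below 0.03 m and horizontal distance between housing1 and dish above 0.062 m) or (height (world z) of housing2 below 0.03 m and horizontal distance between housing2 and dish above 0.062 m) or (height (world z) of housing3 below 0.03 m and horizontal distance between housing3 and dish above 0.062 m) or (height (world z) of housing4 below 0.03 m and horizontal distance between housing4 and dish above 0.062 m)).
It fails at once if the dish is dropped or slammed onto the pan (faster than 0.4 m/s in the last 10 mm above it) (horizontal distance between dish and scale_pan below 0.06 m and z of dish in the frame of scale_pan below 0.01 m and linear speed of dish above 0.4 m/s).
It fails at once if the robot itself presses on the dispenser or its hood with more than 8 N (contact force between any of the fingers, the arm and dispenser above 8 N).
It fails at once if a bystander (channel, enclosure or screwdriver) is moved by more than 30 mm (distance of any of channel, enclosure, screwdriver from where it was at the start of the episode above 0.03 m).
It also fails if it takes over 58 s, if anything falls off the work surface, if the arm or the gripper's body presses on something with over 40 N, if the wrist force passes 120 N, or if a joint passes its speed limit or range.

## Working session

There is one attempt and no reset: what is moved stays moved. The work goes in short steps, Python scripts to look and compute and a shell command to move; the robot and the scene stay as the last step left them, time stands still between calls to the robot, and variables do not carry over. Pictures are saved under pics/ and viewed, at most 10 in all, crops included, and the job is handed in when it is done.

```bash
mkdir -p pics
cat > h.py <<'E'
import numpy as np,cv2,pickle
from plant import env,imaging,job
def grab(n,tag):
    c=imaging.read_camera(n); cv2.imwrite(f'pics/{tag}.png',c['img']); pickle.dump(c,open(f'{tag}.pkl','wb')); return c
def load(tag): return pickle.load(open(f'{tag}.pkl','rb'))
def cloud(c):
    h,w=c['depth'].shape; u,v=np.meshgrid(np.arange(w),np.arange(h))
    p=cv2.undistortPoints(np.stack([u,v],-1).reshape(-1,1,2).astype(np.float64),c['mtx'],c['D']).reshape(h,w,2)
    P=np.dstack([p,np.ones((h,w))])*c['depth'][...,None]
    return (P-c['t'])@c['R']
E
python3 - <<'E'
from h import *
a=grab('scene','scene0');b=grab('side','side0');w=grab('wrist','wrist0')
for c in(a,b,w): print(c['mtx'][0,0],-c['R'].T@c['t'],c['R'][2])
cv2.imwrite('pics/both.png',cv2.resize(np.hstack([a['img'],b['img']]),(800,300)))
E
```

```text
469.69683393236824 [ 1.20826707 -0.38333473  0.9299155 ] [-0.61301205  0.35373004 -0.70646393]
538.1698228618568 [0.30988704 1.07604716 0.90147053] [ 0.14802305 -0.80182604 -0.57893365]
289.25427959670276 [0.64981628 0.07066497 0.38336423] [-0.00192717 -0.25835574 -0.96604793]
```

View pics/scene0.png

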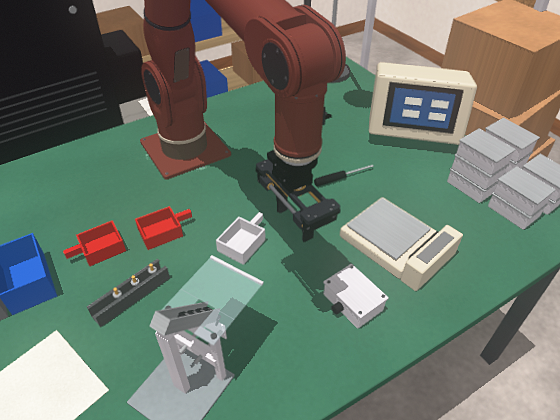

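View pics/side0.png

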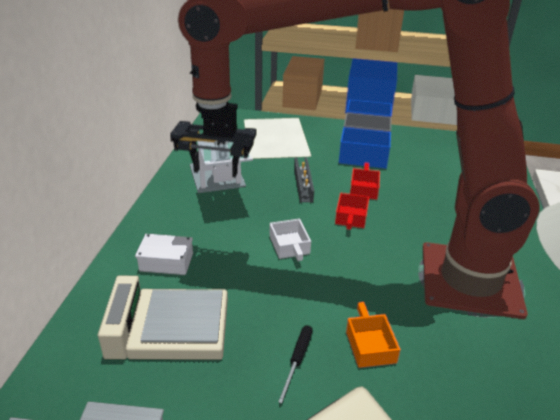

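The dish candidates:
- scene (241,238) / side (290,238): bare aluminium
- scene (100,242) and (160,226): red
- side (372,338): orange

The aluminium one fits the description. The red and orange ones are look-alikes to leave alone. The dispenser is at scene (205,330), the scale at scene (400,240). Next I'll confirm the dish in a crop and measure.

```bash
cat >> h.py <<'E'
def rect(P,z0,z1,lo,hi):
    m=(P[...,2]>z0)&(P[...,2]<z1)&(P[...,0]>lo[0])&(P[...,0]<hi[0])&(P[...,1]>lo[1])&(P[...,1]<hi[1])
    return P[m]
E
python3 - <<'E'
from h import *
a=load('scene0');b=load('side0')
A=cloud(a);B=cloud(b)
for n,C,pts in(('scene',A,[(241,240),(262,216),(390,228),(437,255),(205,283),(262,283),(210,258),(185,315),(355,295),(127,290),(345,175)]),('side',B,[(290,240),(299,258),(183,317),(120,300),(165,250),(305,180),(303,345),(215,170)])):
    for u,v in pts: print(n,u,v,C[v,u].round(3))
dx=[cv2.resize(i[v:v+75,u:u+100],(400,300),interpolation=cv2.INTER_CUBIC) for i,u,v in((a['img'],195,200),(b['img'],245,205))]
d2=[cv2.resize(i[v:v+120,u:u+160],(400,300),interpolation=cv2.INTER_CUBIC) for i,u,v in((a['img'],125,245),(b['img'],160,110))]
cv2.imwrite('pics/crop1.png',np.vstack([np.hstack(dx),np.hstack(d2)]))
E
```

```text
scene 241 240 [ 0.456 -0.034  0.006]
scene 262 216 [0.436 0.043 0.038]
scene 390 228 [0.653 0.299 0.047]
scene 437 255 [0.797 0.315 0.076]
scene 205 283 [ 0.655 -0.213  0.172]
scene 262 283 [ 0.714 -0.115  0.172]
scene 210 258 [ 0.602 -0.176  0.172]
scene 185 315 [ 0.727 -0.283  0.208]
scene 355 295 [0.774 0.089 0.053]
scene 127 290 [ 0.458 -0.348  0.009]
scene 345 175 [0.402 0.347 0.023]
side 290 240 [ 0.465 -0.049  0.008]
side 299 258 [0.427 0.045 0.03 ]
side 183 317 [0.639 0.314 0.048]
side 120 300 [0.776 0.32  0.075]
side 165 250 [0.751 0.117 0.056]
side 305 180 [ 0.471 -0.373  0.   ]
side 303 345 [0.376 0.315 0.023]
side 215 170 [ 0.716 -0.211  0.099]
```

View pics/crop1.png

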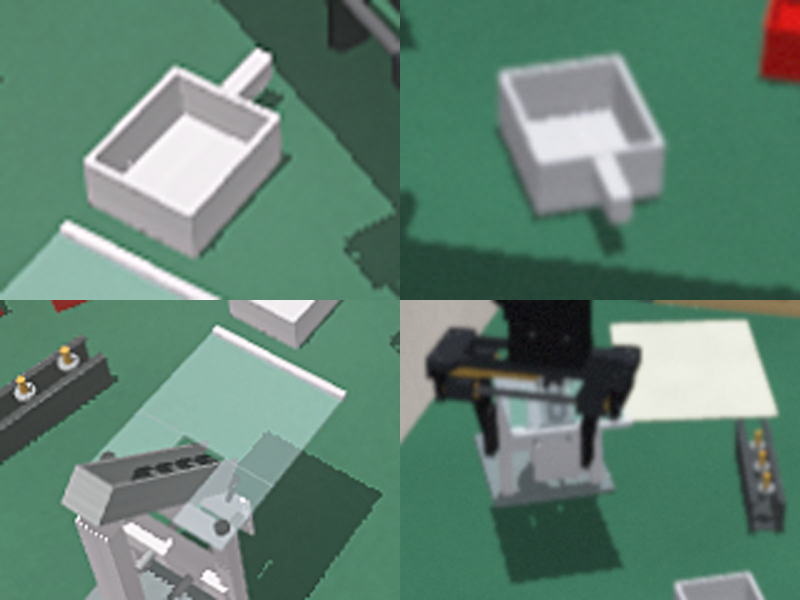

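The crop confirms it: a bare aluminium dish with one bar handle. In it the handle points away to the upper right (scene) and lower (side). The hood's white front edge runs from scene (210,257) to (263,283). Now I'll fit the poses.

Run:
```python
from h import *
for n in('scene0','side0'):
    c=load(n);P=cloud(c);g=c['img'].astype(int)
    print('==',n)
    # dish: top slab
    q=rect(P,.030,.050,(.37,-.13),(.56,.10))
    r=cv2.minAreaRect(q[:,:2].astype(np.float32)*1000); print('dish top all',len(q),r,np.percentile(q[:,2],[50,90]).round(4))
    # handle direction: iteratively
    q=rect(P,.034,.050,(.37,-.13),(.56,.10))[:,:2]
    best=None
    for th in np.radians(np.arange(-180,180,1)):
        x=np.array([np.cos(th),np.sin(th)]);y=np.array([-x[1],x[0]])
        def cost(o):
            d=q-o;a=d@x;b=d@y
            def box(a,b,hx,hy):
                ax=abs(a)-hx;by=abs(b)-hy
                return np.where((ax<0)&(by<0),np.maximum(ax,by),np.hypot(np.maximum(ax,0),np.maximum(by,0)))
            ring=np.abs(box(a,b,.048,.040))-.002
            return np.minimum(np.minimum(np.maximum(ring,0),np.maximum(box(a+.072,b,.022,.007),0)),.01).mean()
        from scipy.optimize import minimize
        if best is None: o0=(q.max(0)+q.min(0))/2
        o0_=q.mean(0)+.008*x
        s=minimize(cost,o0_,method='Nelder-Mead',options=dict(maxiter=60))
        if best is None or s.fun<best[0]: best=(s.fun,np.degrees(th),s.x)
    print('dish',best)
    x=np.array([np.cos(np.radians(best[1])),np.sin(np.radians(best[1]))]);print('handle pt',best[2]-.076*x)
    q=rect(P,.043,.054,(.53,.18),(.76,.45)); r=cv2.minAreaRect(q[:,:2].astype(np.float32)*1000);print('pan',len(q),r,np.median(q[:,2]))
    q=rect(P,.164,.180,(.5,-.4),(.85,-.05))
    if len(q)>50:
        r=cv2.minAreaRect(q[:,:2].astype(np.float32)*1000);print('hood',len(q),cv2.boxPoints(r).round(),np.median(q[:,2]))
    # steel chute top
c=load('scene0');P=cloud(c);g=c['img'].astype(int)
m=(g.min(2)>215)&(P[...,2]>.16)&(P[...,2]<.18)&(P[...,1]<-.05)
ys,xs=np.nonzero(m);q=P[m][:,:2];print('edge',len(q),xs.min(),xs.max(),ys.min(),ys.max())
l=cv2.fitLine(q.astype(np.float32),cv2.DIST_HUBER,0,.01,.01).ravel();t=(q-l[2:])@l[:2];print(l,l[2:]+t.min()*l[:2],l[2:]+t.max()*l[:2])
```

```text
== scene0
dish top all 565 ((458.158203125, -19.650741577148438), (87.35572052001953, 148.78846740722656), 24.7270450592041) [0.04   0.0444]
dish (np.float64(0.00018177687562047354), np.float64(-64.0), array([ 0.467508  , -0.03971978]))
handle pt [0.43419179 0.02858856]
pan 2348 ((643.6820678710938, 301.71844482421875), (160.79306030273438, 152.921875), 12.169206619262695) 0.04572502192000789
hood 4162 [[ 594. -169.]
 [ 693. -369.]
 [ 812. -310.]
 [ 714. -110.]] 0.17215040179408708
== side0
dish top all 529 ((456.92034912109375, -22.277305603027344), (86.13300323486328, 151.70220947265625), 26.111589431762695) [0.0406 0.045 ]
dish (np.float64(0.00035183504842763077), np.float64(-64.0), array([ 0.46595997, -0.04018692]))
handle pt [0.43264376 0.02812143]
pan 3792 ((669.0220947265625, 315.5330810546875), (219.61390686035156, 165.9163055419922), 12.554840087890625) 0.046189402441951646
hood 634 [[ 593. -166.]
 [ 657. -293.]
 [ 774. -234.]
 [ 709. -107.]] 0.17190653624712976
edge 151 211 262 256 325
[ 0.8947854   0.4464965   0.6473988  -0.14913219] [ 0.59954469 -0.17301133] [ 0.71421652 -0.11579027]
```

```bash
cat >> h.py <<'E'
from scipy.spatial.transform import Rotation as Ro
def goal(yaw_deg,tilt_deg):
    y=np.radians(yaw_deg);t=np.radians(tilt_deg);X=np.array([np.cos(y),np.sin(y),0])
    z=np.sin(t)*X-np.cos(t)*np.array([0,0,1]);Y=np.array([-X[1],X[0],0])
    return [Ro.from_matrix(np.c_[np.cross(s*Y,z),s*Y,z]) for s in(1,-1)]
def delta(grasp,yaw,tilt):
    s=env.sense();q=s['ee_rot'];R0=Ro.from_quat([q[1],q[2],q[3],q[0]])
    for G in goal(yaw,tilt):
        z=G.as_matrix()[:,2];tcp=np.array(grasp)+.019*z
        print('dp cm',((tcp-s['tool_pos'])*100).round(2),'turn',np.degrees((G*R0.inv()).as_rotvec()).round(2))
def st():
    s=env.sense();q=s['ee_rot'];m=Ro.from_quat([q[1],q[2],q[3],q[0]]).as_matrix()
    print('t',s['time_s'],'tcp',np.round(s['tool_pos'],4),'F',np.round(s['ft_force'],1),'T',np.round(s['ft_torque'],2),'w',round(s['grip_width'],3),'gf',np.round(s['grip_force'],1))
    print('z',m[:,2].round(3),'y',m[:,1].round(3),'grasp',(np.array(s['tool_pos'])-.019*m[:,2]).round(4),'j',np.round(s['joints'],2))
E
python3 - <<'E'
from h import *
st()
delta([.43,.035,.15],-64,45)
for n in('scene0','side0'):
    P=cloud(load(n)); q=rect(P,.185,.30,(.6,-.42),(.9,-.15)); 
    if len(q)>30:
        r=cv2.minAreaRect(q[:,:2].astype(np.float32)*1000);print('chute',len(q),r,cv2.boxPoints(r).round().tolist())
    q=rect(P,.045,.16,(.6,-.35),(.85,-.12));X=np.array([.441,-.897]);Y=np.array([.897,.441]);d=q[:,:2]-np.array([.699,-.2305])
    a=d@X;b=d@Y
    m=(abs(b)<.03)&(q[:,2]>.055)&(q[:,2]<.105); print(n,'paddle cand s',m.sum(),np.histogram(a[m],np.arange(-.1,.1,.01)))
E
```

```text
t 0.15 tcp [ 0.6496 -0.      0.2218] F [1.  0.4 1.1] T [0.   0.01 0.01] w 1.005 gf 0.0
z [-0.001 -0.    -1.   ] y [ 1.     0.    -0.001] grasp [ 0.6497 -0.      0.2408] j [-0.1   0.33  0.04  1.47 -0.01  1.34 -0.06]
dp cm [-21.38   2.29  -8.53] turn [-44.19 -10.27  24.67]
dp cm [-21.38   2.29  -8.53] turn [  13.64  -59.51 -143.6 ]
chute 1300 ((734.0570678710938, -296.4846496582031), (36.96012496948242, 100.82665252685547), 26.85633087158203) [[695.0, -260.0], [740.0, -350.0], [773.0, -333.0], [728.0, -243.0]]
scene0 paddle cand s 670 (array([  0,   0,   0,   0,   0,   0,   0,   0,   0,  17,   0,   0,   0,
        19, 134, 131, 129,  45,   0]), array([-1.00000000e-01, -9.00000000e-02, -8.00000000e-02, -7.00000000e-02,
       -6.00000000e-02, -5.00000000e-02, -4.00000000e-02, -3.00000000e-02,
       -2.00000000e-02, -1.00000000e-02, -5.55111512e-17,  1.00000000e-02,
        2.00000000e-02,  3.00000000e-02,  4.00000000e-02,  5.00000000e-02,
        6.00000000e-02,  7.00000000e-02,  8.00000000e-02,  9.00000000e-02]))
side0 paddle cand s 306 (array([  0,   0,   0,   0,   0,   0,   0,   0,  89, 164,   1,   0,   1,
        27,  24,   0,   0,   0,   0]), array([-1.00000000e-01, -9.00000000e-02, -8.00000000e-02, -7.00000000e-02,
       -6.00000000e-02, -5.00000000e-02, -4.00000000e-02, -3.00000000e-02,
       -2.00000000e-02, -1.00000000e-02, -5.55111512e-17,  1.00000000e-02,
        2.00000000e-02,  3.00000000e-02,  4.00000000e-02,  5.00000000e-02,
        6.00000000e-02,  7.00000000e-02,  8.00000000e-02,  9.00000000e-02]))
```

```bash
R='{"dp":[-15,12,0],"turn":[-44.2,-10.3,24.7]}'; python3 -m creep '[{"dp":[-14,12,0],"turn":[-44.2,-10.3,24.7]},{"dp":[-14,12,0],"turn":[-44.2,-10.3,24.7]},{"dp":[-14,12,0],"turn":[-44.2,-10.3,24.7]},{"dp":[-14,12,0],"turn":[-44.2,-10.3,24.7]},{"dp":[-14,12,0],"turn":[-44.2,-10.3,24.7]},{"dp":[-14,12,0],"turn":[-44.2,-10.3,24.7]},{"dp":[-14,12,0],"turn":[-44.2,-10.3,24.7]},{"dp":[-14,12,0],"turn":[-44.2,-10.3,24.7]}]' 0.0 55
python3 - <<'E'
from h import *
st()
delta([.408,.079,.088],-64,45)
E
```

```text
time_s: 0.82
tool_pos: [0.5081, 0.1229, 0.2207]
ee_rot: [0.327, 0.484, 0.786, -0.204]
ft_force: [-0.9, 0.2, -0.6]
grip_width: 0.526
grip_force: 0.0
t 0.8167 tcp [0.5081 0.1229 0.2207] F [-0.9  0.2 -0.6] T [ 0.85  0.42 -0.02] w 0.526 gf 0.0
z [ 0.316 -0.636 -0.704] y [ 0.894  0.449 -0.004] grasp [0.5021 0.135  0.2341] j [-0.65  0.19 -0.2   1.88  0.76  1.48 -0.62]
dp cm [ -9.42  -5.6  -14.62] turn [ 0.34 -0.06 -0.66]
dp cm [ -9.42  -5.6  -14.62] turn [-56.19 114.07 126.54]
```

```bash
python3 -m creep '[{"dp":[-4,-2,-4],"turn":[0,0,-0.6]},{"dp":[-6,-3,-7],"turn":[0,0,-0.6]},{"dp":[-8,-4.5,-11],"turn":[0,0,-0.6]},{"dp":[-9.4,-5.6,-14.6],"turn":[0,0,-0.6]},{"dp":[-9.4,-5.6,-14.6],"turn":[0,0,-0.6]},{"dp":[-9.4,-5.6,-14.6],"turn":[0,0,-0.6]}]'
python3 - <<'E'
from h import *
st()
delta([.433,.0285,.031],-64,45)
w=grab('wrist','wrist1');P=cloud(w)
q=rect(P,.034,.050,(.36,-.02),(.48,.06));print(len(q),q.min(0),q.max(0))
cv2.imwrite('pics/w1.png',w['img'])
E
```

```text
time_s: 1.32
tool_pos: [0.4133, 0.0607, 0.0739]
ee_rot: [0.322, 0.494, 0.781, -0.207]
ft_force: [-0.4, 0.6, 0.0]
grip_width: 0.503
grip_force: 0.0
t 1.3167 tcp [0.4133 0.0607 0.0739] F [-0.4  0.6  0. ] T [0.74 0.31 0.04] w 0.503 gf 0.0
z [ 0.299 -0.641 -0.707] y [ 0.904  0.427 -0.005] grasp [0.4076 0.0729 0.0873] j [-0.67  0.22 -0.23  2.23  0.78  1.25 -0.93]
dp cm [ 2.56 -4.43 -5.63] turn [ 0.13 -0.25  0.74]
dp cm [ 2.56 -4.43 -5.63] turn [  54.68 -114.69 -127.04]
1166 [ 0.4083787  -0.01436594  0.03400207] [0.46919449 0.04778165 0.04207763]
```

View pics/w1.png

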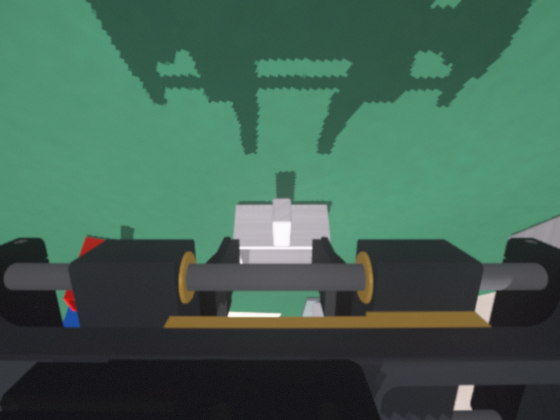

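The wrist view shows the handle at (282,225), centred between the fingertips at (240,260) and (322,260). Descending onto it.

```bash
python3 -m creep '[{"dp":[1,-1.7,-2],"turn":[0,0,0.7]},{"dp":[2,-3.4,-4],"turn":[0,0,0.7]},{"dp":[2.4,-4.2,-5.4],"turn":[0,0,0.7]},{"dp":[2.5,-4.4,-5.6],"turn":[0,0,0.7]},{"dp":[2.5,-4.4,-5.6],"turn":[0,0,0.7]}]'
python3 - <<'E'
from h import *
st()
P=cloud(load('wrist1'))
q=rect(P,.036,.046,(.36,-.0),(.48,.06))
x=np.array([np.cos(np.radians(-64)),np.sin(np.radians(-64))]);y=np.array([-x[1],x[0]])
d=q[:,:2]-np.array([.4334,.0284]);a=d@x;b=d@y;m=abs(b)<.012;print(m.sum(),a[m].min(),np.median(b[m]),b[m].min(),b[m].max())
delta([.433,.0285,.031],-64,45)
E
```

```text
time_s: 1.78
tool_pos: [0.4421, 0.0199, 0.0214]
ee_rot: [0.325, 0.49, 0.783, -0.202]
ft_force: [-0.9, 0.3, 1.0]
grip_width: 0.5
grip_force: 0.0
t 1.7833 tcp [0.4421 0.0199 0.0214] F [-0.9  0.3  1. ] T [0.8  0.31 0.02] w 0.5 gf 0.0
z [ 0.312 -0.635 -0.707] y [0.899 0.439 0.002] grasp [0.4362 0.0319 0.0348] j [-0.62  0.31 -0.17  2.27  0.91  1.1  -0.99]
640 -0.018933551624819016 0.000392388191880254 -0.010447375516612315 0.011873855775203876
dp cm [-0.32 -0.35 -0.38] turn [-0.05  0.11 -0.03]
dp cm [-0.32 -0.35 -0.38] turn [  55.92 -114.28 -127.23]
```

```bash
python3 -m creep '[{"dp":[-0.1,-0.2,-0.1],"turn":[0,0,0]},{"dp":[-0.1,-0.2,-0.1],"turn":[0,0,0]}]'
python3 -m creep '[{"dp":[0,0,0],"turn":[0,0,0]},{"dp":[0,0,0],"turn":[0,0,0]},{"dp":[0,0,0],"turn":[0,0,0]},{"dp":[0,0,0],"turn":[0,0,0]},{"dp":[0,0,0],"turn":[0,0,0]},{"dp":[0,0,0],"turn":[0,0,0]}]' -1 55
python3 - <<'E'
from h import *
st()
E
```

```text
time_s: 1.95
tool_pos: [0.4407, 0.019, 0.0206]
ee_rot: [0.325, 0.489, 0.784, -0.201]
ft_force: [-0.0, 0.2, 0.7]
grip_width: 0.5
grip_force: 0.0
time_s: 2.45
tool_pos: [0.4399, 0.018, 0.0196]
ee_rot: [0.325, 0.488, 0.784, -0.202]
ft_force: [-0.7, 1.2, 0.6]
grip_width: 0.154
grip_force: 54.9
t 2.45 tcp [0.4399 0.018  0.0196] F [-0.7  1.2  0.6] T [ 0.76  0.4  -0.06] w 0.154 gf 54.9
z [ 0.313 -0.634 -0.707] y [0.897 0.441 0.001] grasp [0.434  0.0301 0.0331] j [-0.62  0.31 -0.17  2.28  0.92  1.1  -0.99]
```

Gripped: 0.154 × 87 mm ≈ 13.4 mm, which matches the 14 mm bar. Lifting and checking.

```bash
python3 -m creep '[{"dp":[0,0,1],"turn":[0,0,0]},{"dp":[0,0,2.5],"turn":[0,0,0]},{"dp":[0,0,4.5],"turn":[0,0,0]},{"dp":[0,0,5.8],"turn":[0,0,0]},{"dp":[0,0,5.8],"turn":[0,0,0]},{"dp":[0,0,5.8],"turn":[0,0,0]}]'
python3 - <<'E'
from h import *
st()
for n in('scene','side'):
    c=grab(n,n+'1');P=cloud(c)
    q=rect(P,.055,.12,(.38,-.13),(.56,.0));
    x=np.array([np.cos(np.radians(-64)),np.sin(np.radians(-64))]);y=np.array([-x[1],x[0]])
    o=np.array([.4670,-.0400]);a=(q[:,:2]-o)@x;b=(q[:,:2]-o)@y
    # rim top: highest points vs a ; floor plane fit
    for lo in np.arange(-.05,.055,.02):
        m=(a>lo)&(a<lo+.02); print(n,round(lo,2),np.percentile(q[m,2],98).round(4) if m.any() else None, end=' ')
    m=(abs(a)<.044)&(abs(b)<.036)&(q[:,2]<.075)
    A=np.c_[a[m],b[m],np.ones(m.sum())];k=np.linalg.lstsq(A,q[m,2],rcond=None)[0];print('\nfloor',m.sum(),np.degrees(k[:2]),k[2],'ext',a.min(),a.max(),b.min(),b.max())
cv2.imwrite('pics/lift.png',np.hstack([load('scene1')['img'][180:330,100:380],load('side1')['img'][100:250,150:430]]))
E
```

```text
time_s: 2.95
tool_pos: [0.4402, 0.0183, 0.0781]
ee_rot: [0.325, 0.489, 0.784, -0.201]
ft_force: [0.1, -0.3, -0.6]
grip_width: 0.155
grip_force: 54.9
t 2.95 tcp [0.4402 0.0183 0.0781] F [ 0.1 -0.3 -0.6] T [1.05 0.44 0.  ] w 0.155 gf 54.9
z [ 0.314 -0.633 -0.707] y [0.897 0.441 0.003] grasp [0.4343 0.0303 0.0915] j [-0.6   0.18 -0.18  2.26  0.85  1.18 -0.86]
scene -0.05 0.102 scene -0.03 0.1015 scene -0.01 0.1031 scene 0.01 0.1029 scene 0.03 0.1028 scene 0.05 0.1026 
floor 361 [ 0.04691479 -0.09859877] 0.06329874223561162 ext -0.050870629936742844 0.05165948116911437 -0.041996096098649356 0.04556672792701514
side -0.05 None side -0.03 None side -0.01 0.1018 side 0.01 0.1045 side 0.03 0.1034 side 0.05 0.1007 
floor 38 [-4.45675587 -4.79145736] 0.06717490922853944 ext -0.002249406653515279 0.05600202110484477 -0.043256905252817265 0.04271291320200446
```

View pics/lift.png

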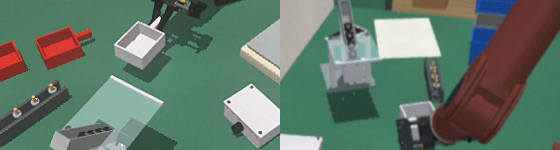

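The dish hangs level at scene crop (140,38), with its rim at about 0.101 m, and the side camera now sees the dispenser free at crop (350,60). Refining the dispenser position.

Run:
```python
from h import *
X=np.array([.444,-.896]);X/=np.linalg.norm(X);Y=np.array([-X[1],X[0]]);o=np.array([.699,-.2305])
c=load('side1');P=cloud(c)
q=rect(P,.05,.2,(.55,-.4),(.87,-.08));d=q[:,:2]-o;a=d@X;b=d@Y
m=(a>-.03)&(a<.01)&(q[:,2]>.058)&(q[:,2]<.103)&(abs(b)<.045)
k=q[m];l=cv2.fitLine(k[:,:2].astype(np.float32),cv2.DIST_HUBER,0,.01,.01).ravel();print('paddle',m.sum(),'s med',np.median(a[m]),'b',b[m].min(),b[m].max(),'z',k[:,2].min(),k[:,2].max(),'lineang',np.degrees(np.arctan2(l[1],l[0])))
m=(q[:,2]>.165)&(q[:,2]<.178)
print('hood',m.sum(),np.percentile(a[m],[0,1,5]),np.percentile(b[m],[0,1,99,100]))
m=(q[:,2]>.112)&(q[:,2]<.16)&(abs(b)<.06);print('mouth area',np.histogram(a[m],np.arange(-.04,.1,.01)),np.median(b[m]))
m=(a>.02)&(a<.06)&(q[:,2]<.16)&(q[:,2]>.06);print('posts b',np.histogram(b[m],np.arange(-.08,.09,.01)))
print('mouth',o,'dish centre now s,b:',(np.array([.4670,-.0400])+[.001,.001]-o)@X,(np.array([.468,-.039])-o)@Y)
```

```text
paddle 258 s med -0.008929200113206671 b -0.030057667306539436 0.029444617205801223 z 0.05819870134740418 0.10255099507027983 lineang 26.642693
hood 1306 [-0.10664917 -0.1018387  -0.09839735] [-0.0670168  -0.0643783   0.0640012   0.06541344]
mouth area (array([ 0,  0,  0,  0,  0,  0,  0,  4, 11,  0,  0,  0,  0,  0]), array([-4.0000000e-02, -3.0000000e-02, -2.0000000e-02, -1.0000000e-02,
        6.9388939e-18,  1.0000000e-02,  2.0000000e-02,  3.0000000e-02,
        4.0000000e-02,  5.0000000e-02,  6.0000000e-02,  7.0000000e-02,
        8.0000000e-02,  9.0000000e-02,  1.0000000e-01])) 0.016053643998377245
posts b (array([ 0,  7, 17, 18, 10,  7, 10,  6,  9,  8, 14, 17, 25, 64, 32,  0]), array([-8.00000000e-02, -7.00000000e-02, -6.00000000e-02, -5.00000000e-02,
       -4.00000000e-02, -3.00000000e-02, -2.00000000e-02, -1.00000000e-02,
       -4.16333634e-17,  1.00000000e-02,  2.00000000e-02,  3.00000000e-02,
        4.00000000e-02,  5.00000000e-02,  6.00000000e-02,  7.00000000e-02,
        8.00000000e-02]))
mouth [ 0.699  -0.2305] dish centre now s,b: -0.2741545797888733 -0.12195292690536895
```

```bash
python3 -m creep '[{"dp":[2,-1,0],"turn":[0,0,0.4]},{"dp":[5,-2.7,0],"turn":[0,0,0.4]},{"dp":[8,-4.4,0],"turn":[0,0,0.4]},{"dp":[11,-6,0],"turn":[0,0,0.4]},{"dp":[14,-7.7,0],"turn":[0,0,0.4]},{"dp":[16.5,-9,0],"turn":[0,0,0.4]},{"dp":[18.5,-10.1,0],"turn":[0,0,0.4]},{"dp":[18.5,-10.1,0],"turn":[0,0,0.4]}]'
python3 - <<'E'
from h import *
st()
X=np.array([.444,-.896]);X/=np.linalg.norm(X);Y=np.array([-X[1],X[0]]);o=np.array([.699,-.2305])
t=env.sense()['tool_pos']
dc=np.array([.468,-.039])+t[:2]-np.array([.4402,.0183]);print('dish s,b',(dc-o)@X,(dc-o)@Y)
E
```

```text
time_s: 3.72
tool_pos: [0.627, -0.0867, 0.077]
ee_rot: [0.326, 0.487, 0.785, -0.202]
ft_force: [-1.0, -1.0, -1.0]
grip_width: 0.159
grip_force: 54.9
t 3.7167 tcp [ 0.627  -0.0867  0.077 ] F [-1. -1. -1.] T [ 1.    0.52 -0.06] w 0.159 gf 54.9
z [ 0.315 -0.635 -0.706] y [0.896 0.444 0.   ] grasp [ 0.621  -0.0747  0.0904] j [-0.38  0.38  0.01  1.99  1.01  0.98 -0.59]
dish s,b -0.09711162262505402 -0.001243933156212781
```

```bash
python3 -m creep '[{"dp":[0.5,-1,0],"turn":[0,0,0]},{"dp":[1.1,-2.2,0],"turn":[0,0,0]},{"dp":[1.6,-3.2,0],"turn":[0,0,0]},{"dp":[1.9,-3.8,0],"turn":[0,0,0]},{"dp":[1.9,-3.8,0],"turn":[0,0,0]}]'
python3 - <<'E'
from h import *
st()
X=np.array([.444,-.896]);X/=np.linalg.norm(X);Y=np.array([-X[1],X[0]]);o=np.array([.699,-.2305])
t=env.sense()['tool_pos']
dc=np.array([.468,-.039])+t[:2]-np.array([.4402,.0183]);print('dish s,b',(dc-o)@X,(dc-o)@Y,'F along',np.dot(env.sense()['ft_force'][:2],X))
E
```

```text
time_s: 4.13
tool_pos: [0.6437, -0.1231, 0.0775]
ee_rot: [0.326, 0.486, 0.785, -0.201]
ft_force: [-0.7, 0.6, -0.9]
grip_width: 0.153
grip_force: 54.9
t 4.1333 tcp [ 0.6437 -0.1231  0.0775] F [-0.7  0.6 -0.9] T [ 1.16  0.66 -0.08] w 0.153 gf 54.9
z [ 0.316 -0.633 -0.707] y [0.895 0.446 0.001] grasp [ 0.6377 -0.1111  0.091 ] j [-0.32  0.39  0.04  1.98  1.03  0.93 -0.54]
dish s,b -0.057099839312929605 -0.002354675633708691 F along -0.8213330655185319
```

```bash
python3 -m creep '[{"dp":[0.5,-0.9,0],"turn":[0,0,0]},{"dp":[0.9,-1.8,0],"turn":[0,0,0]},{"dp":[0.9,-1.8,0],"turn":[0,0,0]},{"dp":[0.9,-1.8,0],"turn":[0,0,0]},{"dp":[0.9,-1.8,0],"turn":[0,0,0]},{"dp":[0.9,-1.8,0],"turn":[0,0,0]},{"dp":[0.9,-1.8,0],"turn":[0,0,0]},{"dp":[0.9,-1.8,0],"turn":[0,0,0]}]'
python3 - <<'E'
from h import *
st()
X=np.array([.444,-.896]);X/=np.linalg.norm(X);Y=np.array([-X[1],X[0]]);o=np.array([.699,-.2305])
t=env.sense()['tool_pos']
dc=np.array([.468,-.039])+t[:2]-np.array([.4402,.0183]);print('dish s,b',(dc-o)@X,(dc-o)@Y,'F along',np.dot(env.sense()['ft_force'][:2],X))
a=grab('scene','scene2');b=grab('side','side2')
f=lambda i,u,v:cv2.resize(i[v:v+150,u:u+200],(400,300),interpolation=cv2.INTER_CUBIC)
cv2.imwrite('pics/push.png',np.hstack([f(a['img'],120,230),f(b['img'],140,80)]))
E
```

```text
time_s: 4.8
tool_pos: [0.6528, -0.1386, 0.0773]
ee_rot: [0.326, 0.486, 0.786, -0.201]
ft_force: [-2.0, 1.3, -2.4]
grip_width: 0.153
grip_force: 54.9
t 4.8 tcp [ 0.6528 -0.1386  0.0773] F [-2.   1.3 -2.4] T [ 1.73  0.92 -0.1 ] w 0.153 gf 54.9
z [ 0.317 -0.632 -0.707] y [0.894 0.448 0.001] grasp [ 0.6468 -0.1266  0.0907] j [-0.3   0.4   0.05  1.96  1.03  0.91 -0.52]
dish s,b -0.03916460466699322 -0.0011526492859308714 F along -2.088035417295625
```

View pics/push.png

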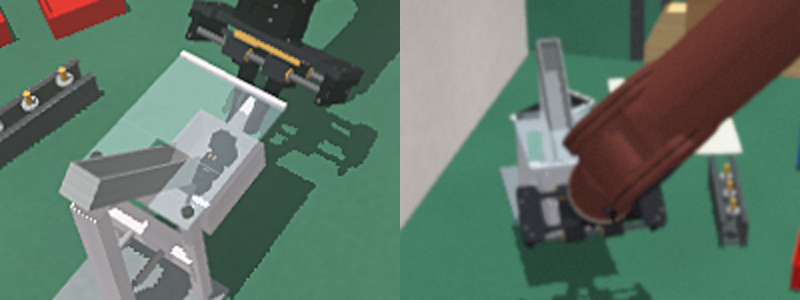

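The upper chute at crop (120,180) is now empty and a dark cluster lies in the dish at crop (220,150). I'll push the last few millimetres and look closer to count.

```bash
python3 -m creep '[{"dp":[0.1,-0.2,0],"turn":[0,0,0]},{"dp":[0.2,-0.4,0],"turn":[0,0,0]},{"dp":[0.2,-0.4,0],"turn":[0,0,0]},{"dp":[0.2,-0.4,0],"turn":[0,0,0]},{"dp":[0.2,-0.4,0],"turn":[0,0,0]},{"dp":[0.2,-0.4,0],"turn":[0,0,0]}]'
python3 - <<'E'
from h import *
st()
a=grab('scene','scene3')
i=a['img'][265:345,175:265]
i=cv2.convertScaleAbs(cv2.resize(i,(720,600),interpolation=cv2.INTER_CUBIC),alpha=1.3)
cv2.imwrite('pics/push2.png',cv2.resize(i,(660,550)))
E
```

```text
time_s: 5.4
tool_pos: [0.6548, -0.1426, 0.0772]
ee_rot: [0.326, 0.486, 0.786, -0.201]
ft_force: [-4.0, 4.1, -3.9]
grip_width: 0.158
grip_force: 54.9
t 5.4 tcp [ 0.6548 -0.1426  0.0772] F [-4.   4.1 -3.9] T [ 2.04  1.21 -0.23] w 0.158 gf 54.9
z [ 0.317 -0.632 -0.708] y [0.894 0.448 0.001] grasp [ 0.6488 -0.1306  0.0906] j [-0.3   0.4   0.05  1.96  1.04  0.9  -0.51]
```

View pics/push2.png

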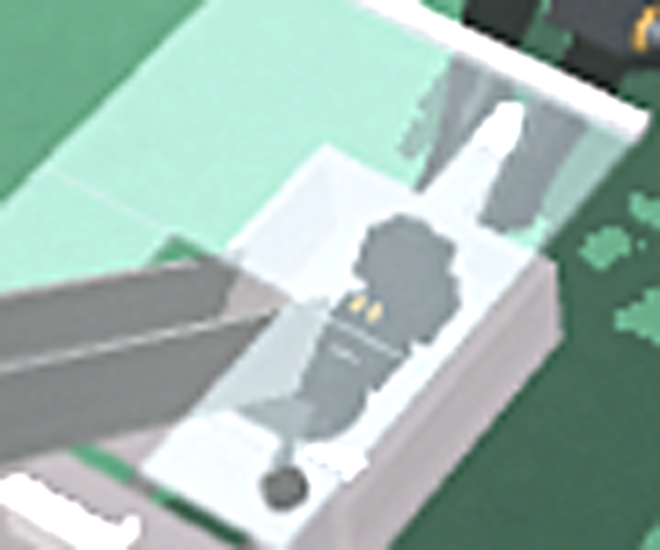

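The paddle is at its stop, with the force risen to about 6 N. The housings form one cluster around (370,330). The black dot at (285,487) is the hood bolt seen earlier. I'll back off gently, let the gate close, then slide out from under the hood to count.

```bash
python3 -m creep '[{"dp":[-0.2,0.4,0],"turn":[0,0,0]},{"dp":[-0.2,0.4,0],"turn":[0,0,0]},{"dp":[-0.2,0.4,0],"turn":[0,0,0]},{"dp":[-0.4,0.8,0],"turn":[0,0,0]},{"dp":[-0.7,1.4,0],"turn":[0,0,0]},{"dp":[-1.0,2.0,0],"turn":[0,0,0]},{"dp":[-1.3,2.6,0],"turn":[0,0,0]},{"dp":[-1.3,2.6,0],"turn":[0,0,0]}]'
python3 -m creep '[{"dp":[-0.3,0.6,0],"turn":[0,0,0]},{"dp":[-0.8,1.6,0],"turn":[0,0,0]},{"dp":[-1.4,2.8,0],"turn":[0,0,0]},{"dp":[-2.0,4.0,0],"turn":[0,0,0]},{"dp":[-2.6,5.2,0],"turn":[0,0,0]},{"dp":[-3.0,6.1,0],"turn":[0,0,0]},{"dp":[-3.2,6.5,0],"turn":[0,0,0]},{"dp":[-3.2,6.5,0],"turn":[0,0,0]}]'
python3 - <<'E'
from h import *
st()
X=np.array([.444,-.896]);X/=np.linalg.norm(X);Y=np.array([-X[1],X[0]]);o=np.array([.699,-.2305])
t=env.sense()['tool_pos']
dc=np.array([.468,-.039])+t[:2]-np.array([.4402,.0183]);print('dish s,b',(dc-o)@X,(dc-o)@Y)
a=grab('scene','scene4')
i=a['img'][240:340,150:283]
cv2.imwrite('pics/out.png',cv2.convertScaleAbs(cv2.resize(i,(798,600),interpolation=cv2.INTER_CUBIC),alpha=1.4))
E
```

```text
time_s: 6.12
tool_pos: [0.6419, -0.1151, 0.0776]
ee_rot: [0.326, 0.485, 0.786, -0.2]
ft_force: [0.1, 0.9, -1.8]
grip_width: 0.16
grip_force: 54.9
time_s: 6.78
tool_pos: [0.6099, -0.0502, 0.0774]
ee_rot: [0.326, 0.485, 0.786, -0.2]
ft_force: [-0.1, -0.0, -1.9]
grip_width: 0.157
grip_force: 54.9
t 6.7833 tcp [ 0.6099 -0.0502  0.0774] F [-0.1 -0.  -1.9] T [ 1.2   0.49 -0.01] w 0.157 gf 54.9
z [ 0.319 -0.631 -0.707] y [0.893 0.45  0.001] grasp [ 0.6038 -0.0382  0.0909] j [-0.42  0.37 -0.02  2.01  0.98  1.03 -0.63]
dish s,b -0.13746556535863064 -0.0003118741201993307
```

View pics/out.png

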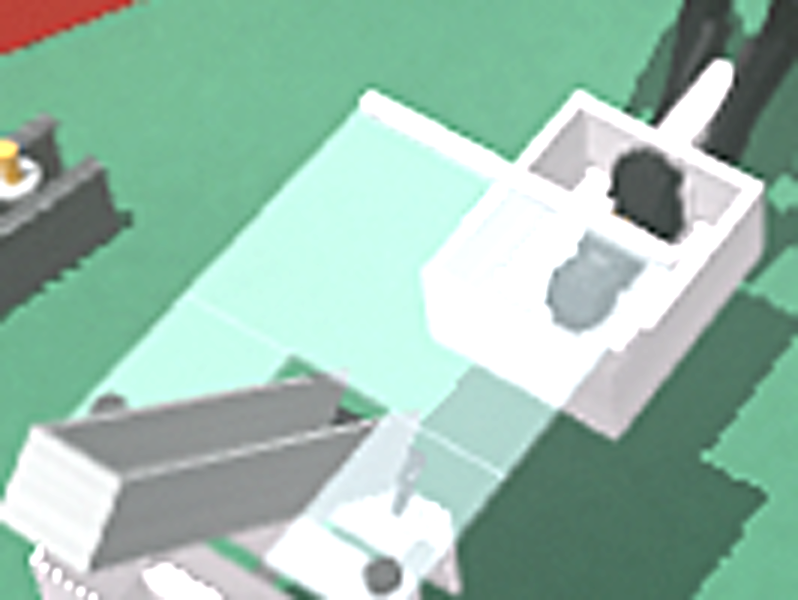

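```bash
python3 -m creep '[{"dp":[-0.3,0.6,0.3],"turn":[0,0,0]},{"dp":[-0.8,1.6,0.8],"turn":[0,0,0]},{"dp":[-1.4,2.8,1.4],"turn":[0,0,0]},{"dp":[-2.0,4.0,2],"turn":[0,0,0]},{"dp":[-2.3,4.7,2.3],"turn":[0,0,0]},{"dp":[-2.3,4.7,2.3],"turn":[0,0,0]},{"dp":[-2.3,4.7,2.3],"turn":[0,0,0]}]'
python3 - <<'E'
from h import *
st()
a=grab('scene','scene5');w=grab('wrist','wrist5')
f=lambda i,u,v,W,H,al=1.6:cv2.convertScaleAbs(cv2.resize(i[v:v+H,u:u+W],(400,300),interpolation=cv2.INTER_CUBIC),alpha=al)
P=cloud(a);t=env.sense()['tool_pos'];dc=np.array([.468,-.039])+t[:2]-np.array([.4402,.0183]);z0=.0593+t[2]-.0781
p=cv2.projectPoints(np.r_[dc,z0+.02].reshape(1,3),cv2.Rodrigues(a['R'])[0],a['t'],a['mtx'],a['D'])[0].ravel().astype(int);print(p)
i3=load('scene3')['img']
cv2.imwrite('pics/cnt.png',np.vstack([np.hstack([f(a['img'],p[0]-36,p[1]-27,72,54),f(a['img'],175,280,72,54)]),np.hstack([f(load('scene0')['img'],175,280,72,54),cv2.resize(w['img'],(400,300))])]))
X=np.array([.444,-.896]);X/=np.linalg.norm(X);Y=np.array([-X[1],X[0]])
d=P[...,:2]-dc;aa=d@X;bb=d@Y;h=P[...,2]-z0
m=(abs(aa)<.045)&(abs(bb)<.037)&(h>-.01)&(h<.06);g=a['img'].max(2)
dk=m&(g<90)
print('dark px',dk.sum());
H,_,_=np.histogram2d(aa[dk],bb[dk],bins=[np.arange(-.045,.05,.009),np.arange(-.04,.045,.008)])
print(H.astype(int));from scipy.stats import binned_statistic_2d as B
print((np.nan_to_num(B(aa[dk],bb[dk],h[dk],'median',[np.arange(-.045,.05,.009),np.arange(-.04,.045,.008)])[0])*1000).astype(int))
E
```

```text
time_s: 7.42
tool_pos: [0.5871, -0.0041, 0.1009]
ee_rot: [0.326, 0.485, 0.786, -0.2]
ft_force: [0.6, 0.4, -1.5]
grip_width: 0.154
grip_force: 54.9
t 7.4167 tcp [ 0.5871 -0.0041  0.1009] F [ 0.6  0.4 -1.5] T [ 1.17  0.59 -0.02] w 0.154 gf 54.9
z [ 0.318 -0.631 -0.707] y [0.894 0.449 0.002] grasp [0.5811 0.0079 0.1143] j [-0.48  0.33 -0.07  2.    0.92  1.12 -0.64]
[260 261]
dark px 336
[[ 0  0  0  0  0  5 14  0  0  0]
 [ 0  0  0  3  8 17 32  0  0  0]
 [ 0  0  0  0 14 20 31  0  0  0]
 [ 0  0  0  0  3  9 20  0  0  0]
 [ 0  0  0  0 13 13 18  0  0  0]
 [ 0  0  0  0  2  9 14  0  0  0]
 [ 0  0  0  0 15 18 21  0  0  0]
 [ 0  0  0  0 13 15  9  0  0  0]
 [ 0  0  0  0  0  0  0  0  0  0]
 [ 0  0  0  0  0  0  0  0  0  0]]
[[ 0  0  0  0  0 45 24  0  0  0]
 [ 0  0  0 38 44 44 30  0  0  0]
 [ 0  0  0  0 35 34 26  0  0  0]
 [ 0  0  0  0 29 28 25  0  0  0]
 [ 0  0  0  0 24 27 21  0  0  0]
 [ 0  0  0  0 26 27 22  0  0  0]
 [ 0  0  0  0 25 26 21  0  0  0]
 [ 0  0  0  0 15 14 17  0  0  0]
 [ 0  0  0  0  0  0  0  0  0  0]
 [ 0  0  0  0  0  0  0  0  0  0]]
```

View pics/cnt.png

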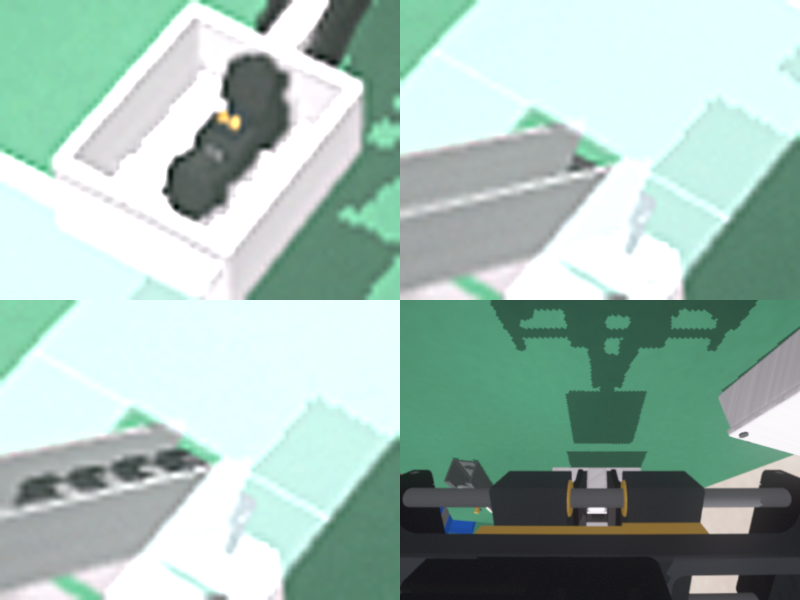

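The dish crop (top left) shows a chain of housings piled high near the handle. A dark patch remains low in the chute at (590,165) of the top right panel, so it could hold a fourth housing. I'll check with the side camera and depth.

Run:
```python
from h import *
b=grab('side','side6');
s1=load('side1');X=np.array([.444,-.896]);X/=np.linalg.norm(X);Y=np.array([-X[1],X[0]]);o=np.array([.6992,-.231])
np.set_printoptions(linewidth=200)
# project housing positions along the chute floor+9mm into cameras and sample brightness
for n in('scene0','scene5','side0','side1','side6'):
    c=load(n);P=cloud(c);out=[]
    for L in np.arange(0,.15,.01):
        # point on chute centre line, 18 mm above floor (normal)
        s=L*.7071-.7071*.016;z=.125+L*.7071+.7071*.016
        p=cv2.projectPoints(np.r_[o+s*X,z].reshape(1,3),cv2.Rodrigues(c['R'])[0],c['t'],c['mtx'],c['D'])[0].ravel().round().astype(int)
        out.append((p[0],p[1],int(c['img'][p[1]-1:p[1]+2,p[0]-1:p[0]+2].mean()),round(float(P[p[1],p[0],2]),3)))
    print(n,*out)
f=lambda i,u,v,W,H,al=1.3:cv2.convertScaleAbs(cv2.resize(i[v:v+H,u:u+W],(400,300),interpolation=cv2.INTER_CUBIC),alpha=al)
cv2.imwrite('pics/chute.png',np.vstack([np.hstack([f(s1['img'],185,105,80,60),f(b['img'],185,105,80,60)]),np.hstack([f(load('scene0')['img'],188,290,40,30,2),f(load('scene5')['img'],188,290,40,30,2)])]))
```

```text
scene0 (np.int64(212), np.int64(309), 119, 0.14) (np.int64(209), np.int64(310), 101, 0.173) (np.int64(207), np.int64(310), 90, 0.153) (np.int64(204), np.int64(311), 118, 0.186) (np.int64(201), np.int64(311), 106, 0.169) (np.int64(198), np.int64(312), 95, 0.171) (np.int64(196), np.int64(312), 105, 0.182) (np.int64(193), np.int64(313), 98, 0.189) (np.int64(190), np.int64(314), 99, 0.189) (np.int64(187), np.int64(314), 115, 0.203) (np.int64(184), np.int64(315), 90, 0.212) (np.int64(181), np.int64(316), 97, 0.209) (np.int64(178), np.int64(316), 85, 0.206) (np.int64(174), np.int64(317), 116, 0.207) (np.int64(171), np.int64(318), 117, 0.213)
scene5 (np.int64(212), np.int64(309), 122, 0.93) (np.int64(209), np.int64(310), 103, 0.171) (np.int64(207), np.int64(310), 97, 0.129) (np.int64(204), np.int64(311), 117, 0.184) (np.int64(201), np.int64(311), 116, 0.14) (np.int64(198), np.int64(312), 120, 0.146) (np.int64(196), np.int64(312), 115, 0.151) (np.int64(193), np.int64(313), 118, 0.158) (np.int64(190), np.int64(314), 120, 0.168) (np.int64(187), np.int64(314), 114, 0.176) (np.int64(184), np.int
[... 1424 characters left out ...]
, 0.222) (np.int64(215), np.int64(112), 106, 0.23)
side6 (np.int64(223), np.int64(158), 176, 0.167) (np.int64(222), np.int64(154), 197, 0.174) (np.int64(222), np.int64(151), 197, 0.174) (np.int64(221), np.int64(148), 198, 0.173) (np.int64(221), np.int64(144), 174, 0.16) (np.int64(220), np.int64(141), 160, 0.164) (np.int64(220), np.int64(138), 159, 0.172) (np.int64(219), np.int64(135), 159, 0.178) (np.int64(218), np.int64(131), 159, 0.184) (np.int64(218), np.int64(128), 158, 0.192) (np.int64(217), np.int64(125), 158, 0.199) (np.int64(217), np.int64(121), 155, 0.205) (np.int64(216), np.int64(118), 154, 0.213) (np.int64(216), np.int64(115), 130, 0.222) (np.int64(215), np.int64(112), 109, 0.229)
```

View pics/chute.png

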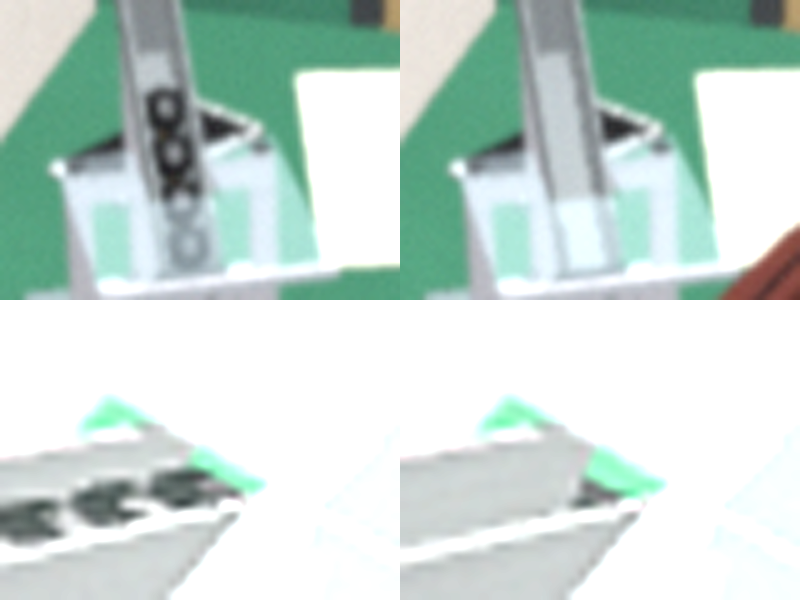

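The chute is empty in both views (right panels) against four housings before (left), so all four are in the dish. Its pile is below the rim's 0.05 m limit. Carrying it to the scale.

```bash
python3 -m creep '[{"dp":[0.1,0.6,0],"turn":[0,0,0]},{"dp":[0.2,1.8,0],"turn":[0,0,0]},{"dp":[0.3,3.6,0],"turn":[0,0,0]},{"dp":[0.5,6,0],"turn":[0,0,0]},{"dp":[0.7,8.6,0],"turn":[0,0,0]},{"dp":[1.0,11.2,0],"turn":[0,0,0]},{"dp":[1.2,13.8,0],"turn":[0,0,0]},{"dp":[1.4,16.4,0],"turn":[0,0,0]}]'
python3 -m creep '[{"dp":[0.2,2.6,0],"turn":[0,0,0]},{"dp":[0.4,5.2,0],"turn":[0,0,0]},{"dp":[0.7,7.8,0],"turn":[0,0,0]},{"dp":[0.9,10.2,0],"turn":[0,0,0]},{"dp":[1.1,12.4,0],"turn":[0,0,0]},{"dp":[1.3,14.4,0],"turn":[0,0,0]},{"dp":[1.4,16,0],"turn":[0,0,0]},{"dp":[1.5,17,0],"turn":[0,0,0]}]'
cat >> h.py <<'E'
def dish():
    t=env.sense()['tool_pos'];dc=np.array([.468,-.039])+t[:2]-np.array([.4402,.0183]);z=.0593+t[2]-.0781
    print('dish',dc.round(4),'z',round(z,4),'to pan cm',((np.array([.6437,.3017])-dc)*100).round(2),'drop',round((z-.045)*100,2))
E
python3 - <<'E'
from h import *
st();dish()
E
```

```text
time_s: 8.23
tool_pos: [0.6006, 0.1627, 0.1001]
ee_rot: [0.326, 0.485, 0.786, -0.2]
ft_force: [-0.3, 0.3, -2.9]
grip_width: 0.159
grip_force: 54.9
time_s: 8.9
tool_pos: [0.6144, 0.3337, 0.0993]
ee_rot: [0.325, 0.485, 0.787, -0.2]
ft_force: [-0.1, 0.2, -2.3]
grip_width: 0.154
grip_force: 54.9
t 8.9 tcp [0.6144 0.3337 0.0993] F [-0.1  0.2 -2.3] T [1.18 0.5  0.01] w 0.154 gf 54.9
z [ 0.318 -0.63  -0.709] y [0.893 0.45  0.   ] grasp [0.6084 0.3456 0.1127] j [-0.8   0.73 -0.18  1.37  0.79  1.53 -0.72]
dish [0.6422 0.2764] z 0.0805 to pan cm [0.15 2.53] drop 3.55
```

```bash
python3 -m creep '[{"dp":[0,0.8,0],"turn":[0,0,0]},{"dp":[0.1,1.6,0],"turn":[0,0,0]},{"dp":[0.1,2.1,0],"turn":[0,0,0]},{"dp":[0.1,2.3,-0.5],"turn":[0,0,0]},{"dp":[0.1,2.3,-1.2],"turn":[0,0,0]},{"dp":[0.1,2.3,-2],"turn":[0,0,0]},{"dp":[0.1,2.3,-2.5],"turn":[0,0,0]},{"dp":[0.1,2.3,-2.5],"turn":[0,0,0]}]'
python3 - <<'E'
from h import *
st();dish()
a=grab('scene','scene7');P=cloud(a)
q=rect(P,.08,.12,(.57,.2),(.73,.40));g=q[:,:2];r=cv2.minAreaRect(g.astype(np.float32)*1000);print('rim',r,np.percentile(q[:,2],[50,90]))
q=rect(P,.060,.12,(.58,.24),(.72,.36));print('zmax',np.percentile(q[:,2],[50,95,99]))
E
```

```text
time_s: 9.57
tool_pos: [0.6164, 0.3507, 0.0736]
ee_rot: [0.326, 0.485, 0.786, -0.202]
ft_force: [-0.4, 0.3, -2.5]
grip_width: 0.157
grip_force: 54.9
t 9.5667 tcp [0.6164 0.3507 0.0736] F [-0.4  0.3 -2.5] T [ 1.23  0.57 -0.01] w 0.157 gf 54.9
z [ 0.315 -0.634 -0.706] y [ 0.895  0.447 -0.002] grasp [0.6105 0.3627 0.087 ] j [-0.81  0.78 -0.17  1.33  0.79  1.53 -0.74]
dish [0.6442 0.2934] z 0.0548 to pan cm [-0.05  0.83] drop 0.98
rim ((631.0482788085938, 322.59344482421875), (85.40963745117188, 172.7571563720703), 25.421737670898438) [0.09321495 0.10604843]
zmax [0.08418026 0.09766557 0.10117568]
```

```bash
python3 -m creep '[{"dp":[0,0.4,0],"turn":[0,0,0]},{"dp":[0,0.7,-0.2],"turn":[0,0,0]},{"dp":[0,0.7,-0.4],"turn":[0,0,0]},{"dp":[0,0.7,-0.6],"turn":[0,0,0]},{"dp":[0,0.7,-0.75],"turn":[0,0,0]},{"dp":[0,0.7,-0.75],"turn":[0,0,0]}]'
python3 -m creep '[{"dp":[0,0,-0.1],"turn":[0,0,0]},{"dp":[0,0,-0.1],"turn":[0,0,0]}]'
python3 - <<'E'
from h import *
st();dish()
E
```

```text
time_s: 10.12
tool_pos: [0.6168, 0.3588, 0.0676]
ee_rot: [0.326, 0.486, 0.786, -0.201]
ft_force: [0.2, -1.4, -1.7]
grip_width: 0.156
grip_force: 54.9
time_s: 10.28
tool_pos: [0.617, 0.3589, 0.0669]
ee_rot: [0.326, 0.486, 0.786, -0.201]
ft_force: [-0.7, -1.3, -2.3]
grip_width: 0.158
grip_force: 54.9
t 10.2833 tcp [0.617  0.3589 0.0669] F [-0.7 -1.3 -2.3] T [ 1.17  0.56 -0.03] w 0.158 gf 54.9
z [ 0.317 -0.632 -0.707] y [0.894 0.447 0.001] grasp [0.611  0.3709 0.0804] j [-0.82  0.8  -0.17  1.31  0.79  1.53 -0.75]
dish [0.6448 0.3016] z 0.0481 to pan cm [-0.11  0.01] drop 0.31
```

```bash
python3 -m creep '[{"dp":[0,0,-0.1],"turn":[0,0,0]},{"dp":[0,0,-0.2],"turn":[0,0,0]},{"dp":[0,0,-0.2],"turn":[0,0,0]}]'
python3 -m creep '[{"dp":[0,0,-0.1],"turn":[0,0,0]},{"dp":[0,0,-0.1],"turn":[0,0,0]},{"dp":[0,0,-0.1],"turn":[0,0,0]}]'
python3 - <<'E'
from h import *
st();dish()
E
```

```text
time_s: 10.53
tool_pos: [0.617, 0.3589, 0.0649]
ee_rot: [0.326, 0.486, 0.786, -0.201]
ft_force: [-0.2, 0.3, -1.9]
grip_width: 0.157
grip_force: 54.9
time_s: 10.78
tool_pos: [0.6171, 0.359, 0.0648]
ee_rot: [0.326, 0.486, 0.786, -0.201]
ft_force: [-2.0, 0.2, 4.8]
grip_width: 0.157
grip_force: 54.9
t 10.7833 tcp [0.6171 0.359  0.0648] F [-2.   0.2  4.8] T [ 0.14  0.41 -0.34] w 0.157 gf 54.9
z [ 0.317 -0.632 -0.707] y [0.894 0.447 0.002] grasp [0.611  0.371  0.0782] j [-0.82  0.8  -0.17  1.32  0.79  1.53 -0.75]
dish [0.6449 0.3017] z 0.046 to pan cm [-0.12  0.  ] drop 0.1
```

The dish is in contact with the pan (force up 6 to 7 N). Releasing and backing out along the tool axis.

```bash
python3 -m creep '[{"dp":[0,0,0],"turn":[0,0,0]},{"dp":[0,0,0],"turn":[0,0,0]},{"dp":[0,0,0],"turn":[0,0,0]},{"dp":[0,0,0],"turn":[0,0,0]},{"dp":[0,0,0],"turn":[0,0,0]},{"dp":[0,0,0],"turn":[0,0,0]}]' -0.1
python3 -m creep '[{"dp":[-0.3,0.6,0.7],"turn":[0,0,0]},{"dp":[-0.9,1.9,2.1],"turn":[0,0,0]},{"dp":[-1.6,3.2,3.5],"turn":[0,0,0]},{"dp":[-2.5,5.0,5.6],"turn":[0,0,0]},{"dp":[-2.5,5.0,8],"turn":[0,0,0]},{"dp":[-2.5,5.0,11],"turn":[0,0,0]},{"dp":[-2.5,5.0,12],"turn":[0,0,0]},{"dp":[-2.5,5.0,12],"turn":[0,0,0]}]'
python3 - <<'E'
from h import *
st()
x0=None
for n in('scene','side'):
    c=grab(n,n+'9');P=cloud(c)
    q=rect(P,.078,.094,(.55,.2),(.73,.42));r=cv2.minAreaRect(q[:,:2].astype(np.float32)*1000);print(n,len(q),r)
    x=np.array([np.cos(np.radians(-63.6)),np.sin(np.radians(-63.6))]);y=np.array([-x[1],x[0]]);d=q[:,:2]-np.array([.6437,.3017]);a=d@x;b=d@y
    print('a',np.percentile(a,[0.5,99.5]),'b',np.percentile(b[a>-.045],[.5,99.5]))
    for lo in(-.05,-.02,.01,.04): print(round(lo,2),np.percentile(q[(a>lo)&(a<lo+.01),2],95).round(4),end=' ')
    m=(c['img'].max(2)<90)&(P[...,2]>.05)&(P[...,2]<.1)&(np.hypot(P[...,0]-.6437,P[...,1]-.3017)<.05);print('dark',m.sum())
    cv2.imwrite(f'pics/end_{n}.png',c['img'])
E
```

```text
time_s: 11.28
tool_pos: [0.617, 0.3589, 0.0639]
ee_rot: [0.326, 0.486, 0.786, -0.201]
ft_force: [0.4, 0.4, 0.2]
grip_width: 0.435
grip_force: 0.0
time_s: 11.95
tool_pos: [0.5926, 0.4104, 0.1883]
ee_rot: [0.326, 0.487, 0.786, -0.198]
ft_force: [-0.8, 0.1, 0.4]
grip_width: 0.449
grip_force: 0.0
t 11.95 tcp [0.5926 0.4104 0.1883] F [-0.8  0.1  0.4] T [0.77 0.37 0.03] w 0.449 gf 0.0
z [ 0.32  -0.629 -0.709] y [0.894 0.447 0.007] grasp [0.5865 0.4224 0.2018] j [-0.88  0.74 -0.19  1.16  0.77  1.73 -0.66]
scene 483 ((636.5413818359375, 319.95159912109375), (85.5864028930664, 146.61827087402344), 25.521129608154297)
a [-0.09048066  0.05324374] b [-0.0416779   0.04394638]
-0.05 0.088 -0.02 0.089 0.01 0.0898 0.04 0.0889 dark 207
side 0 ((0.0, 0.0), (0.0, 0.0), 0.0)Traceback (most recent call last):
  File "<stdin>", line 8, in <module>
    return _quantile_unchecked(
        a, q, axis, out, overwrite_input, method, keepdims, weights)
    return _ureduce(a,
                    func=_quantile_ureduce_func,
    ...<5 lines>...
                    overwrite_input=overwrite_input,
                    method=method)
    r = func(a, **kwargs)
    result = _quantile(arr,
                       quantiles=q,
    ...<2 lines>...
                       out=out,
                       weights=wgt)
    slices_having_nans = np.isnan(arr[-1, ...])
                                  ~~~^^^^^^^^^
IndexError: index -1 is out of bounds for axis 0 with size 0
```

The dish stands level on the pan: rim at 0.088 to 0.090 m, centre within about 3 mm of the pan's centre, gripper clear. Settling briefly, then handing in.

```bash
python3 -m creep '[{"dp":[0,0,0],"turn":[0,0,0]},{"dp":[0,0,0],"turn":[0,0,0]},{"dp":[0,0,0],"turn":[0,0,0]},{"dp":[0,0,0],"turn":[0,0,0]}]'; python3 -c "
from plant import job
print(job.hand_in())"
```

```text
time_s: 12.38
tool_pos: [0.5918, 0.4087, 0.1831]
ee_rot: [0.326, 0.485, 0.786, -0.201]
ft_force: [-0.7, 0.3, -1.0]
grip_width: 0.449
grip_force: 0.0
the job is handed in; nothing more can be done
None
```

I handed the job in at about 12.4 s; no verdict came back: the chute emptied into the dish (four housings by the empty chute, not counted one by one), and the dish was set down level and released about 3 mm from the pan's centre, with the gripper clear.

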